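# Tilt the counter screen and lock it to the first slip of the clutch knob

## Task

Raise the customer screen on the parts counter by its bar until it stands at 45 degrees to the counter top, let go and see that it holds there. Then turn the round lock knob beside it clockwise until its clutch just slips for the first time, stop at once, and take the hand away, with the screen still at 45 degrees. Leave the carton, the filter and the can alongside where they are.

Things in the scene. Friction and masses are not known exactly. Their poses are not given: they have to be found in the camera images.
- stand: Fixed stand: dark steel base plate 240 x 380 x 12 mm, two grey cheeks, a pivot shaft along its y axis, the screen on the left and the lock housing at the right end. Origin: centre of the underside, on the counter. x points away from the robot (to the customer), y to the left seen from the robot, z up. Place and yaw vary.
- index (a point): Middle of the slim flat steel index arm, 115 x 14 x 5 mm, fixed to the stand beside the screen's right edge. It slants at exactly 45 degrees, rising from the pivot shaft towards the robot: the screen is right when parallel to it. Axes as the stand's.
- hinge (a point): Point on the screen's hinge line (the pivot shaft), at the middle of the screen's width; 80 mm ahead (+x) and 85 mm left (+y) of the stand's origin, 75 mm above the counter. The hinge line runs along the stand's y. Axes as the stand's. The screen is a black panel 180 (hinge to near edge) x 200 x 14 mm, 0.5 to 0.8 kg, glass up, hinged at its far edge.
- screen (a joint): Tilt of the screen, rad: 0 = level, grows as the edge near the robot is raised (it then faces away from the robot); range 0 to 1.3; wanted 0.785 (45 degrees). Starts between 0.15 and 0.42. The stiff friction hinge (1.3 N m) holds it wherever it is left; raising it takes about 8 to 11 N at the bar.
- bar (a point): Middle of the tilting bar: round steel, 12 mm thick, 120 mm long, parallel to the hinge line, on a leg at each end, at the screen's near edge, 27 mm above the glass and 15 mm beyond the edge. Pinch it from above; it rotates in the pads. At tilt q it is, from point hinge in the stand's axes: x = -0.205 cos q + 0.038 sin q, z = 0.205 sin q + 0.038 cos q (m). Axes turn with the screen.
- knob_grip (a point): Point on the lock knob's axis at the height to grip, 16 mm below its top. Round black knob, 50 mm diameter, 36 mm high. The point's z is the knob's axis, pointing out: it leans 35 degrees from vertical outwards to the right (stand's -y); x, y turn with the knob. From the stand's origin: 80 mm +x, 173 mm to the right (-y), 144 mm up. The knob does not rise or sink as it turns.
- spindle (a joint): Turn of the lock spindle under the knob, rad: grows as the knob turns clockwise (looking onto its top); 0 slack, 3.0 tight on a firm stop. Starts between 0.7 and 1.9, so 1.1 to 2.3 rad remain: often two grasps. Bright collar 60 mm across, with a tab to 50 mm from the axis, under the knob: it turns with the knob until tight; the tab then points to the stand's -x and stands still.
- lock_knob (a joint): Slip of the knob's clutch on the spindle, rad, clockwise positive: 0 at the start and while the knob drives the spindle (the white line on the knob's top then lies over the tab); grows only as the knob turns on with the spindle tight. Free turning takes 0.04 N m; the clutch slips at 0.45 N m, steady drag, no spring-back. Right: 0.06 to 0.5 rad of slip (4 to 28 degrees) in all; more is over-driven.
- carton: Loose bystander: brown cardboard carton 90 x 120 x 60 mm, origin at the centre of its underside.
- filter: Loose bystander: white oil filter, a cylinder 80 mm in diameter and 95 mm high, origin at the centre of its underside.
- can: Loose bystander: blue can 66 mm in diameter and 170 mm high, origin at the centre of its underside.

How it is judged:
By the outcome, as a careful person would: the job done as asked, in the order asked, and still so for the second after the job is handed in, with the robot touching nothing.
It also fails if it takes over 67 s, if anything falls off the work surface, if the arm or the gripper's body presses on something with over 40 N, if the wrist force passes 120 N, or if a joint passes its speed limit or range.

## Robot

A 6-joint arm with a two-finger parallel gripper is mounted at the origin on the work surface. World frame = base frame: x ahead of the robot, y to its left, z up, the work surface at z = 0. Lengths are in m, angles in rad, forces in N, time in s.
With the tool pointing down it reaches from about 0.275 to 1 m from the base axis. Payload 8.4 kg.
Tool frame: the origin (TCP) lies on the mounting face of the last link; the fingertips stand 173 mm ahead of it and the grasp point (between the pads) lies 155 mm ahead of it; z points along the fingers, y is the line along which they close (so a half turn about z gives the same grasp; the last joint's range is limited). The gripper opens to 85 mm and grips with 20 to 120 N. Pads are 22 mm wide; open, the fingers measure 114 mm over their backs; the gripper's body (76 mm by 85 mm) begins 54 mm behind the grasp point. The pads swing forward as they close: fully open they stand 13 mm farther back than shut.
Start: joints at [1.262, 0.353, 1.633, -0, 1.155, -0.002], TCP at [0.189, 0.596, 0.405] pointing down, gripper open.
Joint ranges: [-2.63, 2.63], [-0.92, 2.1], [0.06, 2.66], [-1.3, 4.44], [0, 2.69], [-3.02, 3.02]. Speed limits (rad/s): [2.22, 2.22, 2.79, 3.14, 3.14, 3.14].

## Interface

Orientations are given as a unit quaternion [x, y, z, w].
In Python, from workcell import * gives the robot as it stands. Calls block until the motion is done:
- goto(position, orientation): joint-space move of the TCP to a pose.
- move_straight(position, orientation=None, rate=0.15): straight line of the TCP; orientation=None keeps the orientation; rate is the mean speed in m/s.
- goto_joints(angles): joint-space move.
- gripper_open() and gripper_close(grip_force=None): open the fingers fully, or close them until they stop; grip_force is the grip in N (None keeps the last).
- hold(seconds).
- ik(position, orientation): joint angles nearest the present ones, or None.
- get_image(name): name is "scene" or "side" or "wrist"; returns a dict with "img" (384x512x3 uint8, red, green, blue), "intrinsics" (3x3 intrinsics, pixels), "xyz" and "attitude" of the camera in the world; the wrist camera has in their place "mount" (4x4, takes a point from camera to tool coordinates, whose origin is the TCP and whose axes are the flange's). Camera axes: x right, y down, z forward; pixel columns grow to the right and rows downward; lengths in m; the calibration is good to about 2 mm. A picture is of the moment at which its call begins: read the wrist's pose just before it. There is no depth.
A pose or a line that the arm cannot do raises MotionError and nothing moves.
- sign_off(): hands the job in; it is judged then, once.
Readings, each from a call of its own:
- read_time_s(): time.
- read_joint_positions(): joint angles.
- read_qd(): joint speeds.
- read_joint_torque(): joint torques, N m.
- read_position(): TCP position.
- read_orientation(): TCP orientation.
- read_force(): force on the tool from outside, world axes, zero at the start.
- read_ft_torque(): the same for the moment, N m.
- read_width(): opening from 0.0 (shut) to 1.0 (fully open).
- read_gripper_force(): force on a finger pad.
Only numpy, scipy, OpenCV 4.12 (cv2) and the standard library are available. Lean on these libraries where they do the work, as an engineer would, in place of code of your own. Each camera call takes 0.05 s, during which the arm holds its last target. There are 200 camera calls.

## Working session

There is one attempt and no reset: what is moved stays moved. The work goes in short steps, each a Python script; the robot and the scene stay as the last script left them, time stands still between calls to the robot, and variables do not carry over. Pictures are saved under pics/ and viewed, at most 10 in all, crops included, and the job is handed in when it is done.

```bash
ls; mkdir -p pics; python3 - <<'E'
from workcell import *
import cv2,numpy as np,pickle
d={}
for n in ("scene","side","wrist"):
    r=get_image(n); d[n]=r
    print(n,{k:np.round(v,4).tolist() for k,v in r.items() if k!="img"})
    cv2.imwrite(f"pics/{n}0.png",r["img"][:,:,::-1])
pickle.dump(d,open("im0.pkl","wb"))
a=np.hstack([d["scene"]["img"],d["side"]["img"]])
for n in ("scene","side"):
    cv2.imwrite(f"pics/{n}0b.png",cv2.resize(d[n]["img"],(800,600),interpolation=cv2.INTER_CUBIC)[:,:,::-1])
print(read_time_s(),read_orientation(),read_position())
E
```

```text
pics
scene {'intrinsics': [[463.6602, 0.0, 260.1253], [0.0, 463.6602, 207.4526], [0.0, 0.0, 1.0]], 'xyz': [1.2847, 0.8599, 1.1108], 'attitude': [0.3185, 0.8525, -0.3882, -0.1455]}
side {'intrinsics': [[362.3022, 0.0, 253.6461], [0.0, 362.3022, 186.4491], [0.0, 0.0, 1.0]], 'xyz': [0.3045, -0.9741, 0.8372], 'attitude': [0.8841, -0.1109, 0.0436, -0.4518]}
wrist {'intrinsics': [[283.6692, 0.0, 258.763], [0.0, 283.6692, 190.7361], [0.0, 0.0, 1.0]], 'mount': [[0.0003, -0.962, -0.2731, 0.0689], [1.0, 0.0007, -0.0014, 0.0004], [0.0016, -0.2731, 0.962, 0.0299], [0.0, 0.0, 0.0, 1.0]]}
0.15 [ 1.52800249e-01  9.88256961e-01 -5.05596689e-04 -9.15360687e-05] [0.18869964 0.5956505  0.40414287]
```

View pics/scene0b.png

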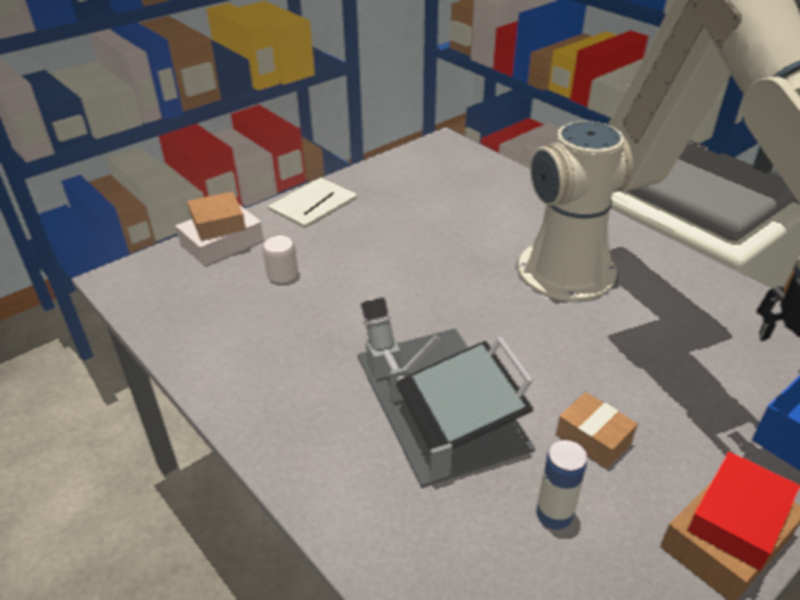

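View pics/side0b.png

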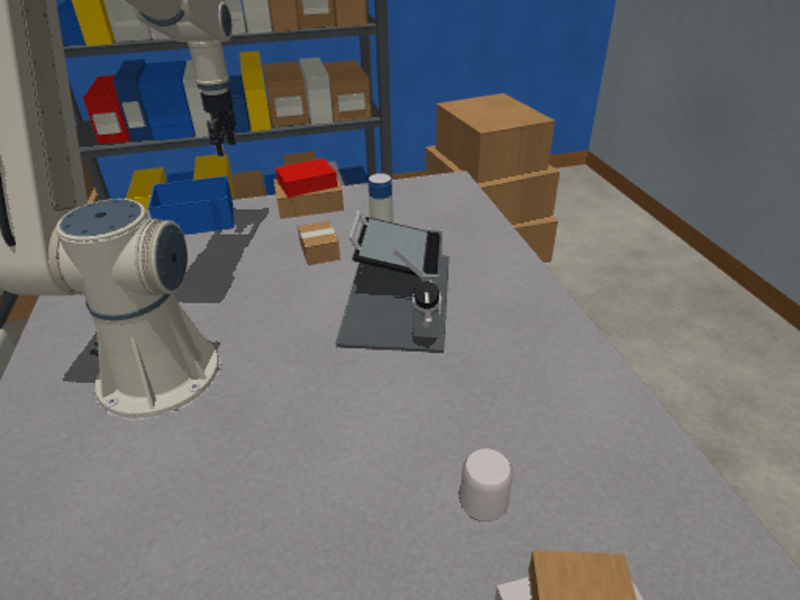

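Scene picture: stand in the middle, with plate corners near (360,352), (423,485), (533,450) and (457,330). The bar runs (492,342)–(529,383) and the knob top is near (374,305). Side picture: plate corners (337,346), (443,350) and (449,256), knob top (427,289). The carton and can stand to the left of the screen and the filter is far to the right. Next I fit the stand pose and tilt.

```bash
cat > h.py <<'E'
import numpy as np,cv2,pickle
from scipy.spatial.transform import Rotation as R
from scipy.optimize import least_squares
def proj(P,K,xyz,att):
    c=R.from_quat(att).inv().apply(np.atleast_2d(P)-xyz); return (c/c[:,2:])@np.array(K).T[:,:2]
def wcam(im,pos,quat):
    M=np.array(im["mount"]); Rt=R.from_quat(quat)
    return Rt.apply(M[:3,3])+pos,(Rt*R.from_matrix(M[:3,:3])).as_quat()
def S(p,L): # stand->world, p=x,y,yaw
    return R.from_euler("z",p[2]).apply(np.atleast_2d(L))+[p[0],p[1],0]
def barL(q,dy=0): return np.array([.08-.205*np.cos(q)+.038*np.sin(q),.085+dy,.075+.205*np.sin(q)+.038*np.cos(q)])
def scr(q,u,dy,h): # u from hinge toward near edge, h normal
    return np.array([.08-u*np.cos(q)+h*np.sin(q),.085+dy,.075+u*np.sin(q)+h*np.cos(q)])
a=np.radians(35); KG=np.array([.08,-.173,.144]); KA=np.array([0,-np.sin(a),np.cos(a)])
E
cat > fit0.py <<'E'
from h import *
d=pickle.load(open("im0.pkl","rb")); s=512/800
c=lambda x,y,z=.012:lambda q:np.array([x*.12,y*.19,z])
kt=lambda q:KG+.016*KA
obs=[("scene",(360,354),c(1,-1)),("scene",(423,483),c(1,1)),("scene",(533,450),c(-1,1)),("scene",(457,330),c(-1,-1)),
("scene",(374,303),kt),("scene",(492,342),lambda q:barL(q,-.06)),("scene",(529,383),lambda q:barL(q,.06)),
("side",(337,345),c(-1,-1)),("side",(443,349),c(1,-1)),("side",(449,256),c(1,1)),("side",(427,288),kt),
("side",(350,242),lambda q:barL(q,-.06)),("side",(359,213),lambda q:barL(q,.06))]
def f(v):
    return np.concatenate([proj(S(v[:3],L(v[3])),d[n]["intrinsics"],d[n]["xyz"],d[n]["attitude"])[0]-np.array(p)*s for n,p,L in obs])
r=least_squares(f,[.6,.2,0,.3],loss="soft_l1")
print(r.x,np.round(r.fun.reshape(-1,2),1) if 0 else np.round(f(r.x).reshape(-1,2),1).tolist())
E
python3 fit0.py
```

```text
[ 0.55604836  0.12619294 -0.34801455  0.19034145] [[-2.8, -0.6], [-2.2, 1.5], [1.3, -0.9], [-1.3, -1.7], [-1.3, -1.9], [5.1, 0.2], [0.1, 0.2], [-1.2, -2.8], [0.3, -1.4], [0.3, -1.4], [-0.8, 1.2], [0.2, -3.0], [-0.3, 0.2]]
```

```bash
cat >> h.py <<'E'
def tool(z,y):
    z=np.array(z)/np.linalg.norm(z); y=np.array(y)-np.dot(y,z)*z; y/=np.linalg.norm(y)
    return R.from_matrix(np.stack([np.cross(y,z),y,z],1)).as_quat()
def snap(name,box=None,sc=1):
    from workcell import get_image,read_position,read_orientation
    p,q=read_position(),read_orientation(); r=get_image("wrist"); r["xyz"],r["attitude"]=wcam(r,p,q)
    pickle.dump(r,open(name+".pkl","wb")); im=r["img"]
    if box: im=im[box[1]:box[3],box[0]:box[2]]
    cv2.imwrite(f"pics/{name}.png",cv2.resize(im,None,fx=sc,fy=sc,interpolation=cv2.INTER_CUBIC)[:,:,::-1]); return r
E
python3 - <<'E'
from workcell import *
from h import *
p=[.556,.126,-.348]; Rz=R.from_euler("z",p[2])
for s in (1,-1):
    o=tool([0,0,-1],Rz.apply([s,0,0]))
    t=S(p,[-.05,.07,.52])[0]; print(s,ik(t,o))
    b=S(p,barL(.19))[0]+[0,0,.155]; print(ik(b,o)); b=S(p,barL(.785))[0]+[0,0,.155]; print(ik(b,o))
kz=-Rz.apply(KA); kg=S(p,KG)[0]
for ang in np.radians([0,30,60,90,120,150,180,210,270]):
    y=Rz.apply([np.cos(ang),np.sin(ang)*np.cos(a),np.sin(ang)*np.sin(a)])
    print(np.degrees(ang),np.round(ik(kg-.155*kz,tool(kz,y)),2) if ik(kg-.155*kz,tool(kz,y)) is not None else None)
o=tool([0,0,-1],Rz.apply([1,0,0]))
try:
    goto(S(p,[-.05,.07,.52])[0],o)
except MotionError as e:
    print(e); 
print(read_time_s(),read_joint_positions()); snap("w1",sc=1.5625)
E
```

```text
1 [ 3.70921948e-01  1.80908423e-01  1.60684041e+00 -4.44089210e-16
  1.35384382e+00  7.18921948e-01]
[ 4.70817251e-01  3.36782615e-01  1.90985955e+00 -4.44089210e-16
  8.94950488e-01  8.18817251e-01]
[ 3.76820898e-01  3.03584002e-01  1.71093843e+00 -4.44089210e-16
  1.12707022e+00  7.24820898e-01]
-1 [ 3.70921948e-01  1.80908423e-01  1.60684041e+00 -4.44089210e-16
  1.35384382e+00 -2.42267071e+00]
[ 4.70817251e-01  3.36782615e-01  1.90985955e+00 -4.44089210e-16
  8.94950488e-01 -2.32277540e+00]
[ 3.76820898e-01  3.03584002e-01  1.71093843e+00 -4.44089210e-16
  1.12707022e+00 -2.41677176e+00]
0.0 [-0.44  0.47  1.89  0.75  1.   -0.58]
29.999999999999996 [-0.44  0.47  1.89  0.75  1.   -1.1 ]
59.99999999999999 [-0.44  0.47  1.89  0.75  1.   -1.63]
90.0 [-0.44  0.47  1.89  0.75  1.   -2.15]
119.99999999999999 [-0.44  0.47  1.89  0.75  1.   -2.68]
150.0 None
180.0 [-0.44  0.47  1.89  0.75  1.    2.56]
210.00000000000003 [-0.44  0.47  1.89  0.75  1.    2.04]
270.0 [-0.44  0.47  1.89  0.75  1.    0.99]
2.0667 [3.72227291e-01 1.81297346e-01 1.60706404e+00 3.14231425e-04
 1.35373805e+00 7.18623794e-01]
```

View pics/w1.png

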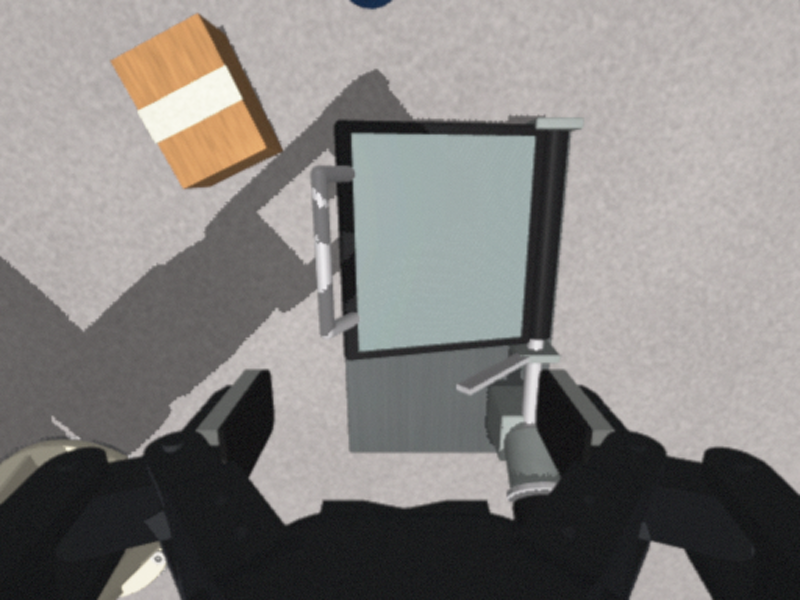

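Wrist picture: screen near-edge corners at (337,122) and (347,357), bar line (318,172)–(328,332), near-right plate corner (350,452). The carton is well left of the bar and the knob is hidden by the right finger. Refitting with these points.

```bash
cat > fit1.py <<'E'
exec(open("fit0.py").read().split("def f(v)")[0])
d["w"]=pickle.load(open("w1.pkl","rb"))
obs=[("scene",(360,354),c(1,-1)),("scene",(423,483),c(1,1)),("scene",(533,450),c(-1,1)),("scene",(457,330),c(-1,-1)),("scene",(374,303),kt)]+[o for o in obs if o[0]=="side"]
obs+=[("w",(337,121),lambda q:scr(q,.19,.1,.011)),("w",(347,358),lambda q:scr(q,.19,-.1,.011)),("w",(350,452),c(-1,-1)),
("w",(318,172),lambda q:barL(q,.057)),("w",(328,332),lambda q:barL(q,-.057))]
W=np.array([3 if o[0]=="w" else 1 for o in obs])[:,None]
def f(v):
    return (W*np.array([proj(S(v[:3],L(v[3])),d[n]["intrinsics"],d[n]["xyz"],d[n]["attitude"])[0]-np.array(p)*s for n,p,L in obs])).ravel()
r=least_squares(f,[.556,.126,-.348,.2],loss="soft_l1")
print(r.x.tolist(),np.round(f(r.x).reshape(-1,2)/W,1).tolist())
for nm,L in (("idx",[.08-.0575*.707,-.03,.075+.0575*.707]),("knobtop",KG+.016*KA),("hingeL",[.08,.185,.075])):
    print(nm,proj(S(r.x[:3],L),d["w"]["intrinsics"],d["w"]["xyz"],d["w"]["attitude"])[0]/s)
E
python3 fit1.py
```

```text
[0.5558957224966167, 0.12006504904140201, -0.3444862962604449, 0.19494008258307577] [[-4.0, -1.4], [-3.3, 0.2], [-0.1, -2.3], [-2.6, -2.6], [-2.7, -2.7], [-0.8, -1.5], [1.0, -0.3], [0.5, -0.8], [-0.1, 2.2], [0.5, -2.3], [-0.1, 0.8], [-0.3, -1.2], [-0.5, 0.2], [0.1, 0.1], [1.4, 3.4], [-0.1, -5.2]]
idx [503.80868425 370.09065012]
knobtop [547.5249215 540.182922 ]
hingeL [555.03791509 124.80487038]
```

```bash
cat >> h.py <<'E'
P=[0.5559,0.1201,-0.3445]; RZ=R.from_euler("z",P[2])
OB=tool([0,0,-1],RZ.apply([1,0,0]))
def bt(q,up=.0): return S(P,barL(q))[0]+[0,0,.157+up]
E
python3 - <<'E'
from workcell import *
from h import *
goto(bt(.195,.09),OB); move_straight(bt(.195),rate=.1)
f0=np.array(read_force()); print(read_time_s(),f0)
gripper_close(50); hold(.2); print(read_width(),read_gripper_force(),np.array(read_force()),read_time_s())
for q in (.22,.26): 
    move_straight(bt(q),rate=.08); print(q,np.round(RZ.inv().apply(read_force()),1),RZ.inv().apply(np.array(read_position())-bt(q)).round(4))
E
```

```text
3.775 [-0.19660074 -0.37386554  0.67276407]
0.12261470663755547 48.643280267715454 [-2.4698484   0.18943221  3.04363173] 4.65
0.22 [-0.8  1.8 -2. ] [ 0.      0.     -0.0001]
0.26 [1.9 0.  0.6] [0.0003 0.     0.0002]
```

```bash
python3 - <<'E'
from workcell import *
from h import *
for q in (.33,.40,.47,.54,.61,.68,.74,.785): 
    move_straight(bt(q),rate=.1); print(q,np.round(RZ.inv().apply(read_force()),1),round(read_width(),3),RZ.inv().apply(np.array(read_position())-bt(q)).round(4))
r=get_image("side"); pickle.dump(r,open("s2.pkl","wb"))
im=r["img"][110:240,180:320]; cv2.imwrite("pics/s2.png",cv2.resize(im,None,fx=4,fy=4,interpolation=cv2.INTER_CUBIC)[:,:,::-1]); print(read_time_s())
E
```

```text
0.33 [ 5.7 -0.4  0.1] 0.121 [ 0.0006 -0.0001  0.0004]
0.4 [ 7.7 -1.2 -1.9] 0.122 [ 0.0007 -0.0001  0.0002]
0.47 [ 6.7 -1.3 -2.9] 0.123 [ 0.0008 -0.      0.0001]
0.54 [ 8.8  0.2 -4.3] 0.119 [ 0.0008 -0.     -0.0002]
0.61 [ 8.2  1.9 -6.7] 0.124 [ 0.0007  0.     -0.0005]
0.68 [ 6.8  1.2 -8.8] 0.122 [ 0.0005  0.0001 -0.0008]
0.74 [  8.4   3.1 -11.1] 0.116 [ 0.0004  0.0001 -0.0012]
0.785 [  4.9   3.7 -12.7] 0.118 [-0.0001  0.0001 -0.0015]
7.5333
```

View pics/s2.png

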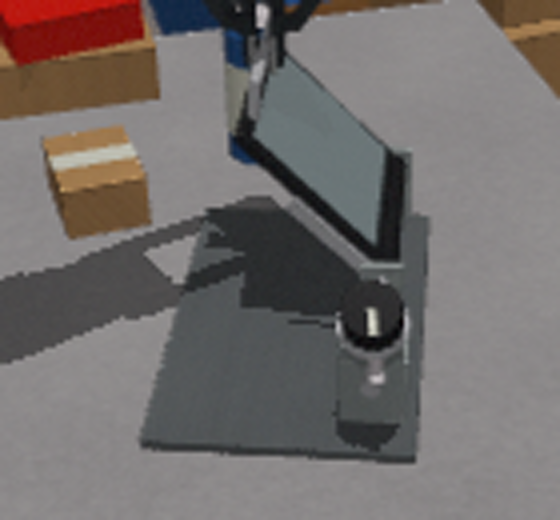

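Side picture: bar in the gripper. Screen right edge runs (243,143)–(377,260) and the index arm (293,203)–(365,265), practically parallel. Now I release and look along the hinge line.

```bash
python3 - <<'E'
from workcell import *
from h import *
gripper_open(); p=np.array(read_position()); move_straight(p+[0,0,.13],rate=.2)
best=None
for el in (10,20,30,40):
  for yy in (-.42,-.36,-.3):
    for sy in (1,-1):
      e=np.radians(el); z=RZ.apply([0,np.cos(e),-np.sin(e)]); o=tool(z,RZ.apply([sy,0,0]))
      t=S(P,[.02,yy-.02,.30+.05*el/10])[0]; j=ik(t,o)
      print(el,yy,sy,None if j is None else np.round(j,2))
print(read_time_s())
E
```

```text
10 -0.42 1 [-0.89  0.54  1.85  1.04  1.8  -0.93]
10 -0.42 -1 [-0.89  0.54  1.85  1.04  1.8   2.21]
10 -0.36 1 [-0.8   0.51  1.91  1.11  1.73 -0.93]
10 -0.36 -1 [-0.8   0.51  1.91  1.11  1.73  2.21]
10 -0.3 1 [-0.7   0.48  1.96  1.18  1.66 -0.93]
10 -0.3 -1 [-0.7   0.48  1.96  1.18  1.66  2.22]
20 -0.42 1 [-0.88  0.43  1.82  0.96  1.74 -0.82]
20 -0.42 -1 [-0.88  0.43  1.82  0.96  1.74  2.32]
20 -0.36 1 [-0.79  0.39  1.88  1.02  1.66 -0.8 ]
20 -0.36 -1 [-0.79  0.39  1.88  1.02  1.66  2.34]
20 -0.3 1 [-0.69  0.36  1.93  1.09  1.59 -0.78]
20 -0.3 -1 [-0.69  0.36  1.93  1.09  1.59  2.36]
30 -0.42 1 [-0.86  0.32  1.77  0.86  1.69 -0.71]
30 -0.42 -1 [-0.86  0.32  1.77  0.86  1.69  2.43]
30 -0.36 1 [-0.77  0.28  1.83  0.91  1.62 -0.67]
30 -0.36 -1 [-0.77  0.28  1.83  0.91  1.62  2.47]
30 -0.3 1 [-0.67  0.25  1.88  0.96  1.54 -0.63]
30 -0.3 -1 [-0.67  0.25  1.88  0.96  1.54  2.51]
40 -0.42 1 [-0.84  0.24  1.71  0.74  1.67 -0.61]
40 -0.42 -1 [-0.84  0.24  1.71  0.74  1.67  2.54]
40 -0.36 1 [-0.74  0.19  1.77  0.79  1.6  -0.55]
40 -0.36 -1 [-0.74  0.19  1.77  0.79  1.6   2.59]
40 -0.3 1 [-0.64  0.16  1.81  0.83  1.52 -0.49]
40 -0.3 -1 [-0.64  0.16  1.81  0.83  1.52  2.65]
9.05
```

```bash
python3 - <<'E'
from workcell import *
from h import *
e=np.radians(20); z=RZ.apply([0,np.cos(e),-np.sin(e)]); o=tool(z,RZ.apply([1,0,0]))
goto(S(P,[.0,-.38,.40])[0],o); hold(.2)
snap("w3",sc=1.5625); print(read_time_s())
E
```

```text
10.775
```

View pics/w3.png

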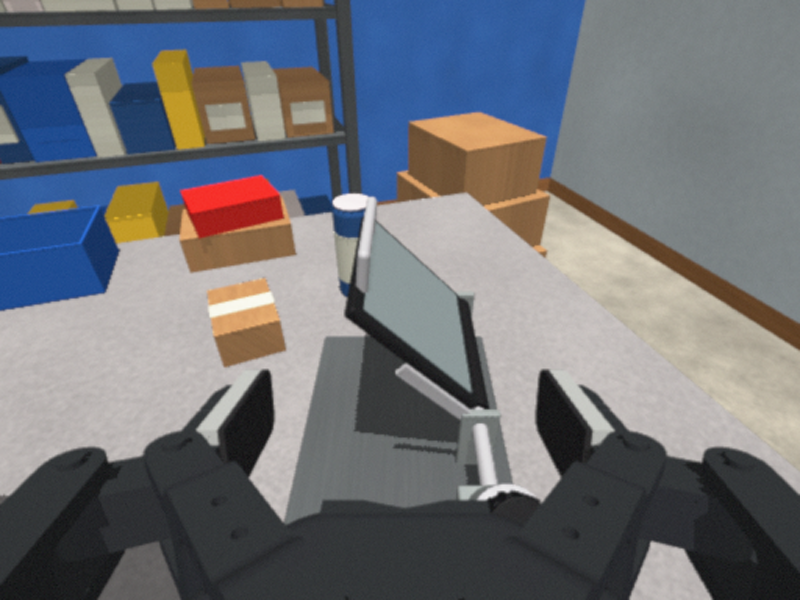

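The wrist picture shows the screen edge from (348,316) to (485,410) with the index arm just below it, (400,370)–(475,415). An enlarged crop will give the angle.

```bash
python3 - <<'E'
from h import *
r=pickle.load(open("w3.pkl","rb")); im=r["img"][180:280,215:325]
cv2.imwrite("pics/w3c.png",cv2.resize(im,None,fx=6,fy=6,interpolation=cv2.INTER_CUBIC)[:,:,::-1])
pr=lambda L:np.round((proj(S(P,L),r["intrinsics"],r["xyz"],r["attitude"])[0]-[215,180]+.5)*6-.5,0)
for q in (.755,.785,.815): print(q,*[pr(scr(q,u,-.1,h)) for u,h in ((.19,-.003),(.01,-.003),(.19,.011),(.01,.011))],"bar",pr(barL(q,-.06)))
for y in (-.02,-.03): print("idx",*[pr([.08-u*.7071,y,.075+u*.7071]) for u in (0,.115)])
E
```

```text
0.755 [  9. 159.] [520. 505.] [ 46. 125.] [559. 481.] bar [ 86. -76.]
0.785 [ 24. 145.] [521. 504.] [ 63. 112.] [560. 481.] bar [107. -89.]
0.815 [ 40. 132.] [522. 504.] [81. 99.] [562. 481.] bar [ 128. -101.]
idx [555. 531.] [261. 318.]
idx [560. 560.] [260. 347.]
```

View pics/w3c.png

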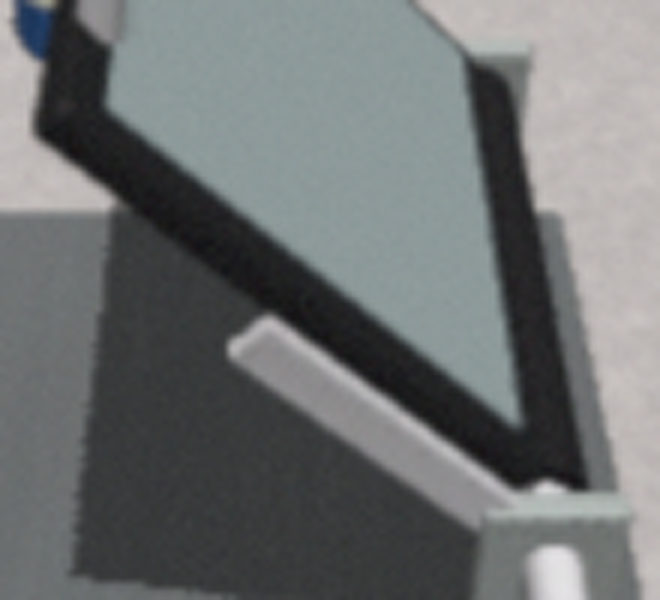

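Crop: glass/bezel edge (107,108)–(522,428), index lower edge (232,355)–(480,530), index upper edge (275,318)–(515,490). I'll fit these edges to subpixel and turn each into an angle in the stand's x-z plane.

```bash
cat > ang.py <<'E'
from h import *
from scipy.optimize import brentq
def edge(r,p0,p1,half=3): # p in orig px
    g=cv2.cvtColor(r["img"],cv2.COLOR_RGB2GRAY).astype(float); pts=[]
    for x in range(int(np.ceil(p0[0])),int(p1[0])+1):
        yc=p0[1]+(p1[1]-p0[1])*(x-p0[0])/(p1[0]-p0[0])
        ys=np.arange(int(round(yc))-half,int(round(yc))+half+1); gr=np.diff(g[ys,x])
        sg=np.sign(gr[np.argmax(abs(gr))]); w=np.clip(gr*sg,0,None)**2
        pts.append((x,(w*(ys[:-1]+.5)).sum()/w.sum()))
    pts=np.array(pts); m=np.ones(len(pts),bool)
    for _ in range(4):
        c=np.polyfit(pts[m,0],pts[m,1],1); e=pts[:,1]-np.polyval(c,pts[:,0]); m=abs(e)<max(2*e[m].std(),.15)
    return c,e[m].std(),m.sum()
def tilt(r,c):
    K=np.array(r["intrinsics"]); Rc=R.from_quat(r["attitude"]).inv(); l=np.array([c[0],-1,c[1]])
    return brentq(lambda q:l@K@Rc.apply(RZ.apply([-np.cos(q),0,np.sin(q)])),.4,1.2)
if __name__=="__main__":
    r=pickle.load(open("w3.pkl","rb")); o=lambda x,y:(215+(x+.5)/6-.5,180+(y+.5)/6-.5)
    for n,a_,b in (("glass",(140,134),(495,407)),("idxlow",(250,368),(465,519)),("idxup",(290,329),(500,479)),("panellow",(50,142),(260,303))):
        c,s,n_=edge(r,o(*a_),o(*b)); print(n,c,round(s,3),n_,"tilt",np.degrees(tilt(r,c)))
E
python3 ang.py
```

```text
glass [ 0.77869168 16.80384961] 0.07 57 tilt 45.95443445877689
idxlow [ 0.70110184 62.185477  ] 0.071 35 tilt 45.004897815112734
idxup [ 0.72593092 43.22730522] 0.068 35 tilt 44.963404794808326
panellow [ 0.76542045 33.3140213 ] 0.134 30 tilt 46.5084019846463
```

The index reads 44.98° and the glass 45.95°, so the screen is about 1° high. I regrasp the bar and ease it down.

```bash
python3 - <<'E'
from workcell import *
from h import *
b=bt(.785)+[0,0,-.0015]
goto(b+[0,0,.13],OB); move_straight(b,rate=.15); gripper_close(50)
p=np.array(read_position()); L=lambda v:RZ.inv().apply(v)
print(L(p-b).round(4),L(read_force()).round(1),read_width(),read_time_s())
t=RZ.apply([-.00285,0,-.00196]); cmd=p+t
for i in range(4):
    move_straight(cmd,rate=.03); e=p+t-np.array(read_position()); print(L(e).round(4),L(read_force()).round(1))
    if np.linalg.norm(e)<.0003: break
    cmd=cmd+e
gripper_open(); p=np.array(read_position()); move_straight(p+[0,0,.13],rate=.2)
e=np.radians(20); z=RZ.apply([0,np.cos(e),-np.sin(e)]); o=tool(z,RZ.apply([1,0,0]))
goto(S(P,[.0,-.38,.40])[0],o); hold(.2)
r=snap("w4"); print(read_time_s())
from ang import edge,tilt
o=lambda x,y:(215+(x+.5)/6-.5,180+(y+.5)/6-.5)
for n,a_,b in (("glass",(140,134),(495,407)),("idxlow",(250,368),(465,519)),("idxup",(290,329),(500,479))):
    c,s,n_=edge(r,o(*a_),o(*b),4); print(n,c,round(s,3),n_,"tilt",np.degrees(tilt(r,c)))
# knob pre-view
kz=-RZ.apply(KA); kg=S(P,KG)[0]
for deg in range(0,360,30):
    an=np.radians(deg); y=RZ.apply([np.cos(an),np.sin(an)*np.cos(a),np.sin(an)*np.sin(a)])
    j=ik(kg-.30*kz,tool(kz,y)); j2=ik(kg-.153*kz,tool(kz,y)); print(deg,None if j is None else np.round(j,2),None if j2 is None else np.round(j2,2))
E
```

```text
[-0.0001  0.      0.0002] [-2.1 -1.2  3.9] 0.11955028756157063 13.9417
[-0.0003  0.     -0.0004] [ 2.  -1.6  4.7]
[-0.     -0.     -0.0002] [-0.1 -3.2  5.8]
17.7
glass [ 0.75147514 25.20653103] 0.07 60 tilt 45.034787935780095
idxlow [ 0.70069609 62.30276592] 0.066 35 tilt 44.983284811194444
idxup [ 0.72527021 43.40895425] 0.069 34 tilt 44.932232887280584
0 [-0.59  0.33  1.77  0.62  1.27 -0.51] [-0.45  0.47  1.89  0.74  1.   -0.59]
30 [-0.59  0.33  1.77  0.62  1.27 -1.03] [-0.45  0.47  1.89  0.74  1.   -1.11]
60 [-0.59  0.33  1.77  0.62  1.27 -1.56] [-0.45  0.47  1.89  0.74  1.   -1.63]
90 [-0.59  0.33  1.77  0.62  1.27 -2.08] [-0.45  0.47  1.89  0.74  1.   -2.16]
120 [-0.59  0.33  1.77  0.62  1.27 -2.6 ] [-0.45  0.47  1.89  0.74  1.   -2.68]
150 None None
180 [-0.59  0.33  1.77  0.62  1.27  2.63] [-0.45  0.47  1.89  0.74  1.    2.55]
210 [-0.59  0.33  1.77  0.62  1.27  2.11] [-0.45  0.47  1.89  0.74  1.    2.03]
240 [-0.59  0.33  1.77  0.62  1.27  1.58] [-0.45  0.47  1.89  0.74  1.    1.51]
270 [-0.59  0.33  1.77  0.62  1.27  1.06] [-0.45  0.47  1.89  0.74  1.    0.98]
300 [-0.59  0.33  1.77  0.62  1.27  0.54] [-0.45  0.47  1.89  0.74  1.    0.46]
330 [-0.59  0.33  1.77  0.62  1.27  0.01] [-0.45  0.47  1.89  0.74  1.   -0.06]
```

Screen at 45.03°, index 44.95°. Now a look at the knob along its axis.

```bash
cat >> h.py <<'E'
KZ=-RZ.apply(KA)
def ko(deg):
    an=np.radians(deg); return tool(KZ,RZ.apply([np.cos(an),np.sin(an)*np.cos(a),np.sin(an)*np.sin(a)]))
E
python3 - <<'E'
from workcell import *
from h import *
kg=S(P,KG)[0]
goto(kg-.30*KZ,ko(90)); hold(.2); print(read_time_s(),read_joint_positions().round(2))
r=snap("w5",(170,150,350,290),4.4)
pr=lambda W:np.round((proj(W,r["intrinsics"],r["xyz"],r["attitude"])-[170,150]+.5)*4.4-.5,0).tolist()
print("top",pr(kg-.016*KZ),"tab@tight",pr(S(P,KG-.022*KA+[-.05,0,0])))
t=np.radians(np.arange(0,360,45)); C=KG+.016*KA
print(pr(S(P,[C+.025*np.array([np.cos(x),np.sin(x)*np.cos(a),np.sin(x)*np.sin(a)]) for x in t])))
E
```

```text
19.05 [-0.59  0.33  1.78  0.62  1.27 -2.08]
top [[391.0, 168.0]] tab@tight [[391.0, -86.0]]
[[391.0, 280.0], [473.0, 247.0], [510.0, 168.0], [476.0, 85.0], [391.0, 50.0], [305.0, 86.0], [272.0, 168.0], [309.0, 248.0]]
```

View pics/w5.png

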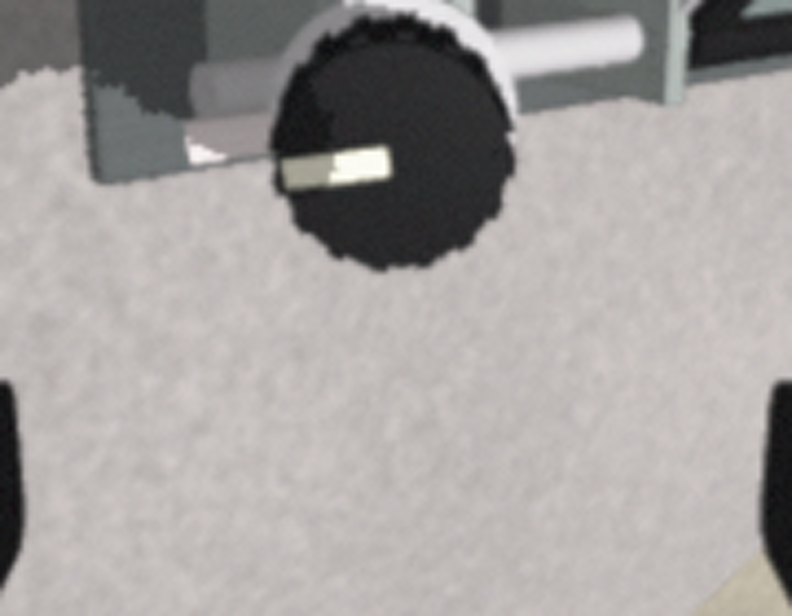

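Knob picture: top centre at about (392,159), i.e. 2 mm nearer the robot than modelled. The white line and tab point left, slightly down (283,175); the tight direction is straight up. About 98° = 1.7 rad remains, which one grasp covers. Grip across the tab direction, turn most of the way, then creep.

```bash
cat >> h.py <<'E'
KC=S(P,KG+[-.0019,0,0])[0]
E
python3 - <<'E'
from workcell import *
from h import *
goto(KC-.25*KZ,ko(0)); move_straight(KC-.155*KZ,rate=.1)
f=lambda:(RZ.inv().apply(read_force()).round(1),"Mz",round(float(KZ@read_ft_torque()),3),"t6",round(float(read_joint_torque()[5]),3))
print(read_time_s(),*f(),read_joint_positions()[5])
gripper_close(60); print("w",read_width()*85,read_gripper_force(),*f())
j=np.array(read_joint_positions())
for d in (.1,.5,.9,1.3):
    k=j.copy(); k[5]+=d; goto_joints(k); print(d,*f(),round(read_joint_positions()[5]-j[5],3),read_time_s())
np.save("j.npy",j)
E
```

```text
21.5833 [ 0.8  0.4 -0.3] Mz 0.066 t6 -0.004 -0.587382491005245
w 48.29364500002666 60.23746311664581 [-5.5 -6.   8.1] Mz -0.006 t6 0.015
0.1 [-0.7 -0.2  1.3] Mz 0.06 t6 0.561 0.098 22.2667
0.5 [-1.3 -2.5  2.2] Mz 0.026 t6 0.334 0.495 22.7333
0.9 [-2.3 -4.1  1.4] Mz 0.012 t6 0.319 0.894 23.2
1.3 [-1.8 -5.2  1.7] Mz 0.005 t6 0.315 1.294 23.6667
```

```bash
python3 - <<'E'
from workcell import *
from h import *
j=np.load("j.npy"); d=1.3; n=0
while d<2.05 and n<2:
    d+=.04; k=j.copy(); k[5]+=d; goto_joints(k)
    m=float(KZ@read_ft_torque()); print(round(d,2),round(m,3),round(float(read_joint_torque()[5]),3),round(read_joint_positions()[5]-j[5],3))
    if abs(m)>.35: n+=1
print(read_time_s())
E
```

```text
1.34 0.013 0.11 1.335
1.38 0.114 0.114 1.375
1.42 0.053 0.114 1.415
1.46 0.039 0.114 1.455
1.5 0.045 0.114 1.495
1.54 0.015 0.114 1.535
1.58 0.008 0.114 1.575
1.62 0.015 0.114 1.615
1.66 0.016 0.114 1.655
1.7 0.048 0.114 1.695
1.74 0.01 0.092 1.735
1.78 0.066 0.091 1.775
1.82 0.005 0.091 1.815
1.86 -0.002 0.091 1.855
1.9 0.013 0.091 1.895
1.94 0.041 0.091 1.935
1.98 0.114 0.091 1.975
2.02 0.041 0.091 2.015
2.06 0.082 0.091 2.055
28.4167
```

No torque step has shown up by 2.06 rad, so I stop and look before going further.

```bash
python3 - <<'E'
from workcell import *
from h import *
r=snap("w6",(130,150,390,345),3)
pr=lambda W:np.round((proj(W,r["intrinsics"],r["xyz"],r["attitude"])-[130,150]+.5)*3-.5,0).tolist()
print("top",pr(KC-.016*KZ),"dir -x rim",pr(KC-.016*KZ+RZ.apply([-.025,0,0])),"tab tight",pr(KC+.023*KZ+RZ.apply([-.05,0,0])),
"down(-y)",pr(KC-.016*KZ+RZ.apply([0,-.025*np.cos(a),-.025*np.sin(a)])))
print(read_time_s(),read_width()*85)
E
```

```text
top [[390.0, 372.0]] dir -x rim [[466.0, 500.0]] tab tight [[503.0, 457.0]] down(-y) [[546.0, 300.0]]
28.4667 48.6922136999911
```

View pics/w6.png

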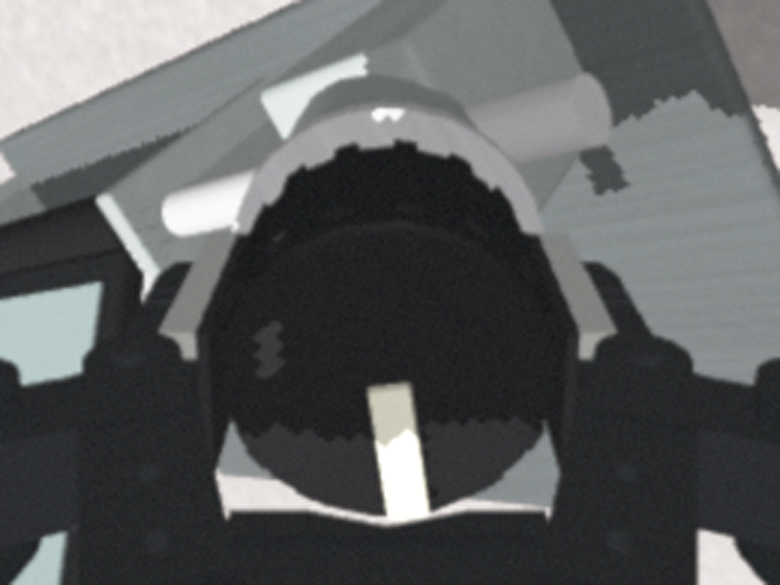

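Picture: white line from (390,385) to (407,517), which is about 20° (0.35 rad) past the stand's -x direction. That agrees with 2.06 − 1.71 rad turned, so the clutch has slipped about 0.35 rad, inside the window. Stopping here: release, back out along the axis, and check the tab and the screen.

```bash
python3 - <<'E'
from workcell import *
from h import *
gripper_open(); p=np.array(read_position()); move_straight(p-.145*KZ,rate=.15)
goto(KC-.30*KZ,ko(-20)); hold(.2)
r=snap("w7",(150,130,390,300),3.3)
q=lambda W:(proj(W,r["intrinsics"],r["xyz"],r["attitude"])-[150,130]+.5)*3.3-.5
print("top",q(KC-.016*KZ).round(),"-x rim",q(KC-.016*KZ+RZ.apply([-.025,0,0])).round(),"tab",q(KC+.023*KZ+RZ.apply([-.045,0,0])).round(),"-y rim",q(KC-.016*KZ+RZ.apply([0,-.025*np.cos(a),-.025*np.sin(a)])).round(),read_time_s())
E
```

```text
top [[360. 194.]] -x rim [[277. 223.]] tab [[230. 207.]] -y rim [[389. 272.]] 31.8
```

View pics/w7.png

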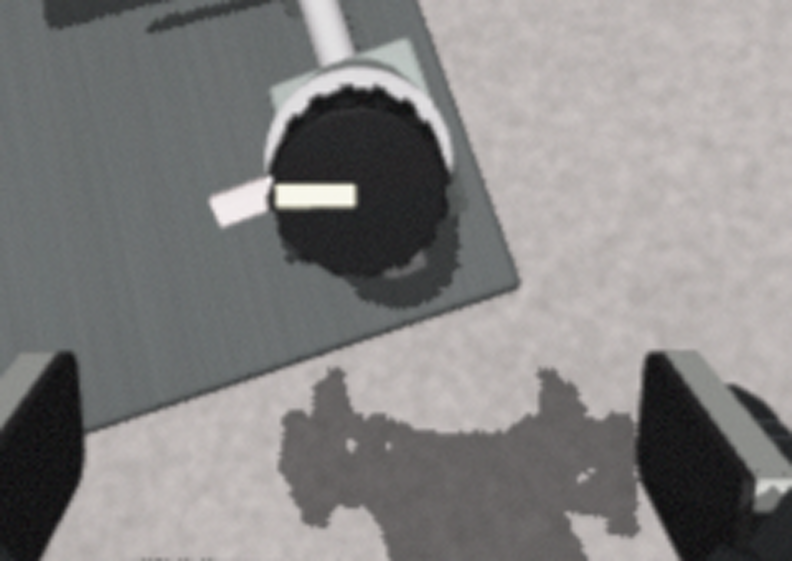

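Picture: the tab at (240,202) lies along the stand's -x direction, so it is tight. The white line (275–355,195) is about 20° past it, i.e. 0.35 rad of slip. Final check of the screen, then hand in.

```bash
python3 - <<'E'
from workcell import *
from h import *
from ang import edge,tilt
e=np.radians(20); z=RZ.apply([0,np.cos(e),-np.sin(e)]); o=tool(z,RZ.apply([1,0,0]))
goto(S(P,[.0,-.38,.40])[0],o); hold(.3); r=snap("w8")
o=lambda x,y:(215+(x+.5)/6-.5,180+(y+.5)/6-.5)
v=[]
for n,a_,b in (("glass",(140,134),(495,407)),("idxlow",(250,368),(465,519))):
    c,s,n_=edge(r,o(*a_),o(*b),4); v.append(np.degrees(tilt(r,c))); print(n,round(s,3),n_,v[-1])
print(read_time_s())
if abs(v[0]-v[1])<.7: print(sign_off())
E
```

```text
glass 0.07 59 45.05085123655685
idxlow 0.062 33 44.99558697542271
32.825
the job is handed in; nothing more can be done
None
```

The job is handed in at 32.8 s: the screen holds at 45.05° (index arm 45.0°), the lock is tight with about 0.35 rad of clutch slip (allowed 0.06 to 0.5), and the hand is clear. The torque readings never showed the slip, so I stopped on the turn angle and confirmed it by camera, which let it run to about 20° rather than stopping right at first slip; I never went near the carton, filter or can, but took no final picture of them.

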